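# Rinse the mug before brewing and hold it on the rinser

### The arm

A 6-joint arm with a two-finger parallel gripper is mounted at the origin on the work surface. World frame = base frame: x ahead of the robot, y to its left, z up, the work surface at z = 0. Lengths are in m, angles in rad, forces in N, time in s.
With the tool pointing down it reaches from about 0.375 to 0.975 m from the base axis. Payload 3.8 kg.
Tool frame: the origin (TCP) lies on the centre line of the jaws, within the pads' length; the fingertips stand manip.tips_ahead ahead of it and the grasp point (between the pads) lies 5 mm behind it (manip.tips_ahead is the distance from the TCP to the fingertips, in m); z points along the fingers, y is the direction in which the jaws open and shut (so a half turn about z gives the same grasp; the last joint's range is limited). The gripper opens to 88 mm and grips with 3 to 60 N. Pads are 18 mm wide; open, the fingers measure 123 mm over their backs; the gripper's body (75 mm by 187 mm) begins 45 mm behind the grasp point.
Start: joints at [-1.352, 0.264, 1.604, -0, 1.274, -0.037], TCP at [0.171, -0.653, 0.253] pointing down, gripper open.
Joint ranges: [-2.63, 2.63], [-0.94, 2.18], [0.31, 2.57], [-1.31, 4.45], [0, 2.66], [-2.55, 2.55]. Speed limits (rad/s): [2.57, 2.57, 3.14, 3.14, 3.14, 3.14].

### API

Orientations are given as a unit quaternion [w, x, y, z].
In Python, from cell import manip gives the robot as it stands.
- The arm moves only by the tool apply_moves, never from a script. Its argument "deltas" is a list of rows, each a list of 3 entries, a list of its own where there are three numbers: the shift along the tool's x, y, z in m, then the turn about the tool's z in degrees, then the finger opening in m, from 0 to 0.0881. A call has 1 to 20 rows; each row shifts and turns the pose as measured when the row begins, along the tool's axes as they then stand; what a row does not reach is not made up. A row lasts 1/8 s, in which the tool goes at most 62.5 mm and 10.7 degrees, less where a joint would pass 70% of its speed; a pose out of reach is approached as far as the arm can. A call with a gripper value outside its range is refused whole. The fingers move at their own pace and stop on an object; the grip force is fixed at half the most. Time passes only in rows, so rows that do not move let the fingers close. It gives the time, the measured TCP pose, the force and the opening at its end, in the units of the state.
- manip.get_obs(): the state, without advancing time (a new reading comes with each control period).
- manip.read_camera(name): name is "scene" or "side" or "wrist"; returns the picture (420x560x3 uint8, blue, green, red); there is no depth.
- manip.calibration(name): a dict with "K" (3x3 intrinsics, pixels), "eye" and "orientation" of the camera in the world. Camera axes: x right, y down, z forward; pixel columns grow to the right and rows downward; lengths in m; the calibration is good to about 2 mm. The wrist camera is an equidistant fisheye: a pixel r from the principal point sees the ray r / f radians off the axis. A picture is of the moment at which its call begins: read the wrist's pose just before it. calibration takes no time and is no camera call; for the wrist camera it gives the pose at the moment of the call.
- manip.job_done(): hands the job in, once; it reports no verdict.
The state is a dict: "clock": time; "joint_positions": joint angles; "qvel": joint speeds; "joint_torque": joint torques, N m; "ee_pos": TCP position; "tool_rot": TCP orientation; "force": force on the tool from outside, world axes, zero at the start; "moment": the same for the moment, N m; "opening": finger opening in m.
Only numpy, scipy, OpenCV 4.12 (cv2) and the standard library are available. Lean on these libraries where they do the work, as an engineer would, in place of code of your own. Each camera call takes 0.05 s, during which the arm holds its last target.

### The job

Before brewing, rinse the speckled mug: lift it mouth-down off the bamboo tray, set its rim upright and centred on the black star of the counter-top glass rinser, and press straight down with the mug until the star has gone its full 12 mm to the stop, firmly but without ramming it. Keep it pressed at the stop: the job finishes with the gripper still holding the mug down there. Leave the grinder, dripper, carafe and kettle standing where they are.

Things in the scene. Friction and masses are not known exactly. Their poses are not given: they have to be found in the camera images.
- mug_mid (a point): Centre of the speckled cream mug, upside down on the tray floor: cylinder 66 mm wide, 88 tall, wall 4.5, top 12 mm (foot) narrowing to 54. Point on the axis, 44 mm above the rim. Own z up; own +y to the loop handle, which reaches 67 mm from the axis, 10 thick, 15-70 mm above the rim: grip the body from above along own x. 0.26 kg, +-40 %. In any of 3 places in the tray row nearer the robot.
- star_rest (a point): Fixed point on the glass rinser: the star's axis, at the top of its arms when not pressed (38 mm above the counter). Six flat black arms reach 48 mm out; the steel nozzle in the middle, 19 mm wide, stands 4 mm above them; the mug's rim sits on the arms round it. Fixed steel drip tray, 240 mm along own x (-75 to +165) by 150, sides 22 high; slotted grate at +x. Own z up.
- star (a joint): Travel of the star straight down: 0 when up, 0.012 m when fully pressed against its solid stop. A spring holds it up: it starts to move at 6 N and takes 12 N at the stop; it rises by itself when let go.
- tray: Bamboo tray, fixed, 340 mm (own x) by 480 mm (own y), floor 10 mm above the counter, sides 30 mm high, loop handles at both y ends 51 mm high; origin at the centre of its underside.
- grinder_mid (a point): Bystander: stainless hand grinder standing on the tray, 52 mm in diameter, 158 mm tall, with a flat crank on top reaching 105 mm along own +x at 174 mm and a knob up to 210 mm high; point on its axis 80 mm above its foot.
- dripper_mid (a point): Bystander: white ceramic coffee dripper standing on the tray, cone 116 mm in diameter at the top, 88 mm tall, loop handle towards own -x reaching 85 mm from the axis; point on its axis 45 mm above its foot.
- carafe_mid (a point): Bystander: glass carafe on the tray, 104 mm in diameter, 118 mm tall, black handle towards own -y reaching 89 mm from the axis; point on its axis 60 mm above its foot.
- kettle_mid (a point): Bystander: matte black gooseneck kettle on the tray, 144 mm wide at the foot, 146 mm tall, spout towards own +y reaching 151 mm, handle towards own -y reaching 132 mm from the axis; point on its axis 60 mm above its foot.
Mind the look-alikes: they are no part of the job. Leave any blue or yellow look-alike of the part that bears mug_mid alone. Leave any yellow look-alike of the part that bears grinder_mid alone.

How it is judged:
By the outcome, as a careful person would: the job done as asked, in the order asked, and still so for the second after the job is handed in, while the arm keeps its last pose, push and grip.
It also fails if it takes over 45 s, if anything falls off the work surface, if the arm or the gripper's body presses on something with over 40 N, if the wrist force passes 120 N, or if a joint passes its speed limit or range.

## Working session

There is one attempt and no reset: what is moved stays moved. The work goes in short steps, Python scripts to look and compute and a tool call to move; the robot and the scene stay as the last step left them, time stands still between calls to the robot, and variables do not carry over. Pictures are saved under pics/ and viewed, and the job is handed in when it is done.

Besides the shell and the picture viewer there is one more tool, called after "Request:" as name(argument=value, ...) on one line, values as JSON. apply_moves: Moves the arm, as the interface text tells. Its arguments: {"type":"object","properties":{"deltas":{"type":"array"}},"required":["deltas"]}

```bash
ls; mkdir -p pics; cat > h.py <<'E'
import cv2,numpy as np
from cell import manip
from scipy.spatial.transform import Rotation as R
def cal(n):
    c=manip.calibration(n);K=np.array(c['K']);e=np.array(c['eye']);q=np.array(c['orientation'])
    Rm=q if q.shape==(3,3) else R.from_quat(q[[1,2,3,0]]).as_matrix()
    return K,e,Rm
def ray(n,u,v,c=None):
    K,e,Rm=c or cal(n)
    x=(u-K[0,2])/K[0,0];y=(v-K[1,2])/K[1,1]
    if n=='wrist':
        r=np.hypot(x,y); s=np.sin(r)/max(r,1e-9); d=np.array([x*s,y*s,np.cos(r)])
    else: d=np.array([x,y,1.])
    return e,Rm@d
def onz(n,u,v,z,c=None):
    e,d=ray(n,u,v,c);return e+d*(z-e[2])/d[2]
def proj(n,P,c=None):
    K,e,Rm=c or cal(n); p=(np.atleast_2d(P)-e)@Rm
    if n=='wrist':
        rr=np.hypot(p[:,0],p[:,1]);t=np.arctan2(rr,p[:,2]);x=p[:,0]/rr*t;y=p[:,1]/rr*t
    else: x=p[:,0]/p[:,2];y=p[:,1]/p[:,2]
    return np.c_[x*K[0,0]+K[0,2],y*K[1,1]+K[1,2]]
E
python3 - <<'E'
from h import *
o=manip.get_obs();print(o);print(manip.tips_ahead)
for n in('scene','side','wrist'):
    c=manip.calibration(n);print(n,c);cv2.imwrite(f'pics/{n}0.png',manip.read_camera(n))
E
```

```text
pics
{'clock': 0.0, 'joint_positions': array([-1.35195265e+00,  2.64768739e-01,  1.60537383e+00,  3.52556120e-05,
        1.27371116e+00, -3.69074249e-02]), 'qvel': array([ 1.00846050e-03, -1.48407216e-03, -1.99429977e-03, -3.48586403e-04,
       -5.37455107e-05,  2.12629742e-03]), 'joint_torque': array([ 4.72800948e-04, -5.02103305e+01, -3.56874061e+01,  7.28224008e-02,
        2.93344539e-02, -1.74615602e-04]), 'ee_pos': array([ 0.17061113, -0.65237329,  0.25137757]), 'tool_rot': array([-1.12739257e-03,  9.91835084e-01,  1.27522109e-01, -8.59209069e-05]), 'force': array([-0.12364084,  0.61429542, -0.32287714]), 'moment': array([ 0.03833184, -0.01921951, -0.02471222]), 'opening': 0.08820040002099536}
0.014
scene {'K': array([[422.39591962,   0.        , 284.83738473],
       [  0.        , 422.39591962, 212.61773209],
       [  0.        ,   0.        ,   1.        ]]), 'eye': array([ 1.00293096, -0.28080989,  0.67182689]), 'orientation': array([-0.33975018,  0.82461822,  0.41376595, -0.18268099])}
side {'K': array([[397.52593825,   0.        , 285.65696923],
       [  0.        , 397.52593825, 208.86070646],
       [  0.        ,   0.        ,   1.        ]]), 'eye': array([0.40904008, 0.69940001, 0.50224192]), 'orientation': array([ 0.04507606, -0.07005916,  0.86945347, -0.48693996])}
wrist {'K': array([[325.1922621 ,   0.        , 275.90540674],
       [  0.        , 325.1922621 , 211.60969221],
       [  0.        ,   0.        ,   1.        ]]), 'eye': array([ 0.25083261, -0.63233443,  0.38293373]), 'orientation': array([ 0.12651178,  0.78094418, -0.60364533, -0.09865734])}
```

View pics/scene0.png

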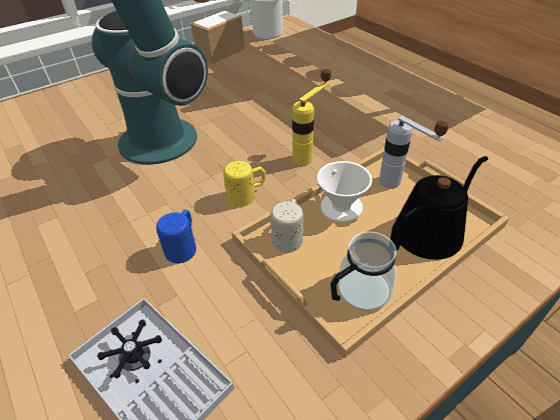

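View pics/side0.png

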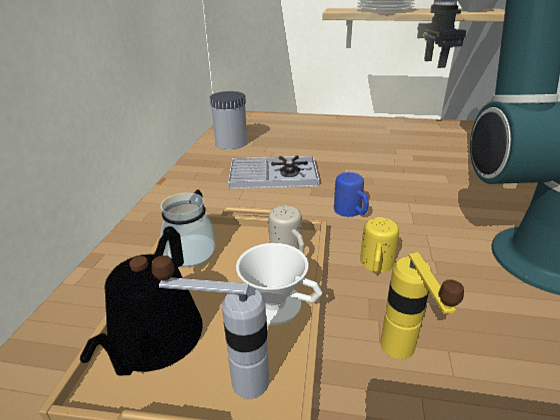

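View pics/wrist0.png

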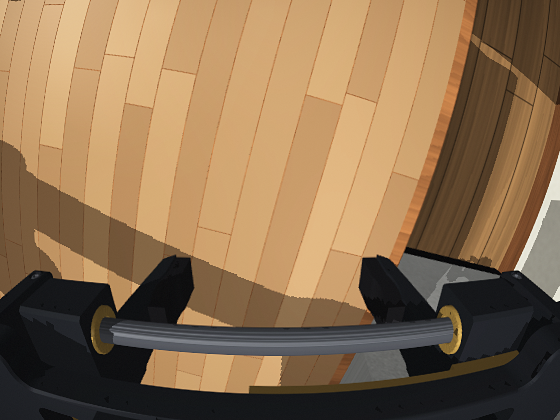

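Candidates for the mug in the scene view: speckled cream on the tray (287,226), blue (177,240), yellow (240,184). The description picks the cream one. I'll check it in a close crop.

```bash
python3 - <<'E'
from h import *
s=cv2.imread('pics/scene0.png');d=cv2.imread('pics/side0.png')
a=cv2.resize(s[190:260,250:330],None,fx=5,fy=5,interpolation=cv2.INTER_CUBIC)
b=cv2.resize(d[195:265,255:335],None,fx=5,fy=5,interpolation=cv2.INTER_CUBIC)
cv2.imwrite('pics/c1.png',np.hstack([a,b]))
a=cv2.resize(s[290:420,60:240],None,fx=4,fy=4,interpolation=cv2.INTER_CUBIC);cv2.imwrite('pics/c2.png',a)
a=cv2.resize(d[145:195,220:330],None,fx=6,fy=6,interpolation=cv2.INTER_CUBIC);cv2.imwrite('pics/c3.png',a)
E
```

```text
(no output)
```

View pics/c1.png

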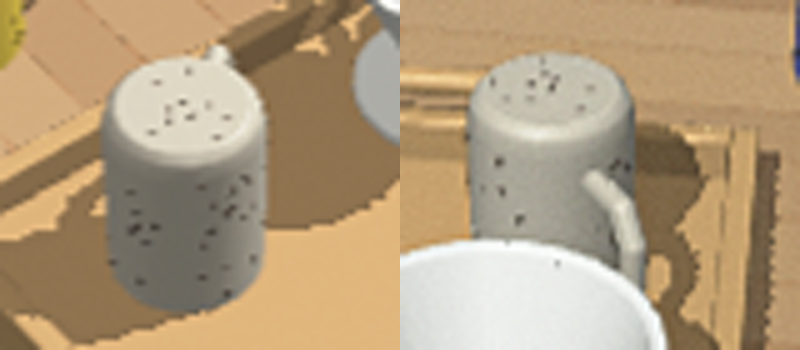

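View pics/c2.png

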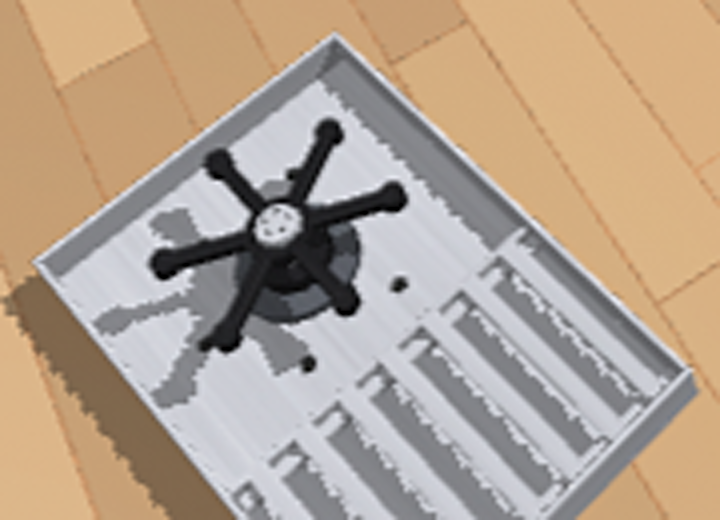

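View pics/c3.png

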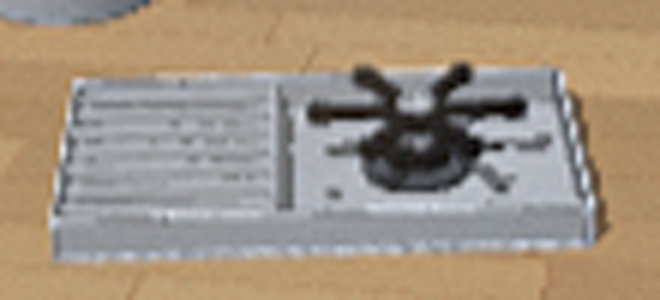

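```bash
cat > fit.py <<'E'
from h import *
from scipy.optimize import least_squares
cs={n:cal(n) for n in('scene','side')}
t=np.linspace(0,2*np.pi,180,endpoint=False)
def cyl(x,y):
    P=[np.c_[x+r*np.cos(t),y+r*np.sin(t),0*t+z] for r,z in((33,10),(33,86),(32,90),(29.5,95),(27,98))for r,z in[(r/1e3,z/1e3)]]
    return np.vstack(P)
def res(p):
    a=proj('scene',cyl(*p),cs['scene']);b=proj('side',cyl(*p),cs['side'])
    return np.array([a[:,0].min()-270.4,a[:,0].max()-303.0,a[:,1].max()-251.4,a[:,1].min()-201.6,b[:,0].min()-268.6,b[:,0].max()-301.8,b[:,1].min()-205.4])
s=least_squares(res,[.5,.1]);print('mug',s.x,s.fun)
c=cs['scene']
k=np.array([(330,130),(218,163),(393,197),(165,263),(347,300),(225,343)])/4+[60,290]
K=np.array([onz('scene',u,v,.036,c) for u,v in k]);print(K,K.mean(0));print(np.hypot(*(K-K.mean(0))[:,:2].T))
print('nozzle',onz('scene',278/4+60,224/4+290,.042,c))
C=np.array([onz('scene',u/4+60,v/4+290,.022,c) for u,v in[(335,38),(690,378),(38,262)]]);print(C)
d=C[1]-C[0];e=C[2]-C[0];print(np.linalg.norm(d),np.linalg.norm(e),np.degrees(np.arctan2(d[1],d[0])))
d/=np.linalg.norm(d);e/=np.linalg.norm(e);print('rinser from corner',C[0]+.075*d+.075*e)
c=cs['side']
k=np.array([(365,78),(458,78),(315,112),(518,107),(415,97)])/6+[220,145];print([onz('side',u,v,.037,c).round(4) for u,v in k])
# handle: side view end attach (600,180)->; lowest visible 
c=cs['side'];e0=[onz('side',255+(u-400)/5,195+v/5,z,c).round(4) for u,v,z in((595,180,.075),(635,225,.07),(632,265,.055))];print(e0)
c=cs['scene'];print(onz('scene',250+220/5,190+50/5,.08,c))
E
python3 fit.py
```

```text
mug [0.52223958 0.06073652] [-0.67638645  0.27032168  0.44702638 -1.42166295 -0.7804895   0.09072524
 -0.37364869]
[[ 0.54354172 -0.261778    0.036     ]
 [ 0.52988471 -0.30603384  0.036     ]
 [ 0.58904203 -0.25319173  0.036     ]
 [ 0.56074451 -0.33930386  0.036     ]
 [ 0.61963153 -0.28645724  0.036     ]
 [ 0.60754941 -0.33169293  0.036     ]] [ 0.57506565 -0.2964096   0.036     ]
[0.04683061 0.04619463 0.04542162 0.04522182 0.04566363 0.04795944]
nozzle [ 0.57597382 -0.29601489  0.042     ]
[[ 0.48974701 -0.24069083  0.022     ]
 [ 0.72151947 -0.19177002  0.022     ]
 [ 0.51890193 -0.38277253  0.022     ]]
0.23687911690830263 0.14504212763579674 11.918625383751754
rinser from corner [ 0.57820591 -0.29867085  0.022     ]
[array([ 0.5992, -0.3208,  0.037 ]), array([ 0.5557, -0.3271,  0.037 ]), array([ 0.6153, -0.2802,  0.037 ]), array([ 0.5237, -0.299 ,  0.037 ]), array([ 0.5724, -0.303 ,  0.037 ])]
[array([0.5003, 0.0878, 0.075 ]), array([0.4824, 0.1073, 0.07  ]), array([0.4827, 0.1119, 0.055 ])]
[0.49383731 0.10072655 0.08      ]
```

```bash
cat > plan.py <<'E'
from h import *
def plan(target,turn,n,g=0.0881,show=True):
    o=manip.get_obs();q=np.array(o['tool_rot']);p=np.array(o['ee_pos']);r=R.from_quat(q[[1,2,3,0]])
    rows=[];tot=np.array(target)-p
    for i in range(n):
        d=r.inv().apply(target-p)/(n-i); d=np.round(d,3); tt=round(turn/n,1)
        rows.append([d.tolist(),tt,g]); p=p+r.apply(d); r=r*R.from_euler('z',tt,degrees=True)
    x=r.apply([1,0,0]);y=r.apply([0,1,0]);z=r.apply([0,0,1])
    print(rows);print('end',p.round(4),'az y',np.degrees(np.arctan2(y[1],y[0])),'z',z.round(4))
def st():
    o=manip.get_obs();q=np.array(o['tool_rot']);r=R.from_quat(q[[1,2,3,0]]);y=r.apply([0,1,0])
    print(o['clock'],np.round(o['ee_pos'],4),'azy',np.degrees(np.arctan2(y[1],y[0])).round(2),'z',r.apply([0,0,1]).round(4),'F',np.round(o['force'],2),'M',np.round(o['moment'],2),o['opening'])
E
python3 - <<'E'
from plan import *
st();plan([.567,.007,.26],-115,18)
c=cal('scene');print('dripper',onz('scene',344,182,.098,c),onz('scene',343,207,.012,c));print('grinder',onz('scene',399,127,.168,c),'crankknob',onz('scene',442,129,.21,c))
E
```

```text
0.15 [ 0.1707 -0.6525  0.2517] azy -75.34 z [-3.0e-04  1.7e-03 -1.0e+00] F [-0.06  0.19  0.18] M [-0.04  0.01 -0.05] 0.08809480499904362
[[[0.031, -0.03, -0.0], -6.4, 0.0881], [[0.034, -0.026, -0.0], -6.4, 0.0881], [[0.036, -0.022, -0.0], -6.4, 0.0881], [[0.039, -0.018, -0.0], -6.4, 0.0881], [[0.04, -0.014, -0.001], -6.4, 0.0881], [[0.042, -0.009, -0.0], -6.4, 0.0881], [[0.043, -0.004, -0.001], -6.4, 0.0881], [[0.043, 0.0, -0.0], -6.4, 0.0881], [[0.042, 0.005, -0.001], -6.4, 0.0881], [[0.042, 0.01, -0.0], -6.4, 0.0881], [[0.04, 0.014, -0.001], -6.4, 0.0881], [[0.038, 0.019, -0.0], -6.4, 0.0881], [[0.036, 0.023, -0.001], -6.4, 0.0881], [[0.033, 0.027, -0.0], -6.4, 0.0881], [[0.03, 0.03, -0.001], -6.4, 0.0881], [[0.027, 0.033, -0.0], -6.4, 0.0881], [[0.023, 0.036, -0.001], -6.4, 0.0881], [[0.019, 0.039, -0.0], -6.4, 0.0881]]
end [0.5668 0.0071 0.2597] az y 39.855259023457315 z [-3.0e-04  1.7e-03 -1.0e+00]
dripper [0.52873888 0.20471126 0.098     ] [0.52064962 0.21795653 0.012     ]
grinder [0.52387676 0.35712067 0.168     ] crankknob [0.61895459 0.36336991 0.21      ]
```

Request:
apply_moves(deltas=[[[0.031, -0.03, 0], -6.4, 0.0881], [[0.034, -0.026, 0], -6.4, 0.0881], [[0.036, -0.022, 0], -6.4, 0.0881], [[0.039, -0.018, 0], -6.4, 0.0881], [[0.04, -0.014, -0.001], -6.4, 0.0881], [[0.042, -0.009, 0], -6.4, 0.0881], [[0.043, -0.004, -0.001], -6.4, 0.0881], [[0.043, 0, 0], -6.4, 0.0881], [[0.042, 0.005, -0.001], -6.4, 0.0881], [[0.042, 0.01, 0], -6.4, 0.0881], [[0.04, 0.014, -0.001], -6.4, 0.0881], [[0.038, 0.019, 0], -6.4, 0.0881], [[0.036, 0.023, -0.001], -6.4, 0.0881], [[0.033, 0.027, 0], -6.4, 0.0881], [[0.03, 0.03, -0.001], -6.4, 0.0881], [[0.027, 0.033, 0], -6.4, 0.0881], [[0.023, 0.036, -0.001], -6.4, 0.0881], [[0.019, 0.039, 0], -6.4, 0.0881], [[0, 0, 0], 0, 0.0881]])

```text
clock: 2.52
ee_pos: [0.5549, 0.0418, 0.2556]
tool_rot: [-0.003, 0.394, 0.919, 0.002]
force: [-0.7, -0.4, -0.3]
opening: 0.0882
```

```bash
python3 - <<'E'
from plan import *
st();c=cal('wrist');im=manip.read_camera('wrist');cv2.imwrite('pics/w1.png',im)
np.savez('w1.npz',K=c[0],e=c[1],R=c[2]);print(c[1:])
E
```

```text
2.525 [0.5549 0.0418 0.2556] azy 43.58 z [-0.0031  0.006  -1.    ] F [-0.73 -0.37 -0.31] M [ 0.02 -0.12  0.01] 0.08815389151445058
(array([0.49879477, 0.10027152, 0.38755713]), array([[ 0.72523917,  0.65421928,  0.21453504],
       [ 0.68849599, -0.68966894, -0.22434352],
       [ 0.0011883 ,  0.31040923, -0.95060228]]))
```

View pics/w1.png

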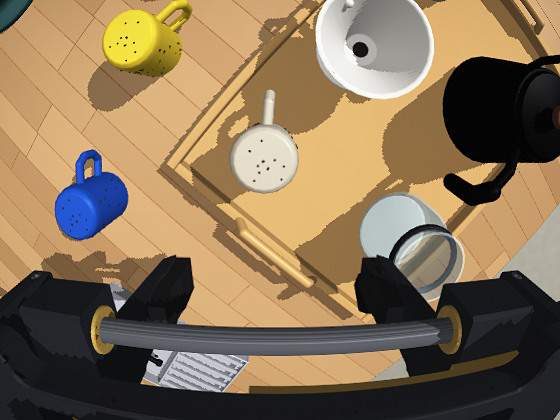

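```bash
python3 - <<'E'
from h import *
z=np.load('w1.npz');c=(z['K'],z['e'],z['R'])
im=cv2.imread('pics/w1.png')
a=cv2.resize(im[80:205,215:315],None,fx=4.5,fy=4.5,interpolation=cv2.INTER_CUBIC);cv2.imwrite('pics/c4.png',a)
# foreground mask: low saturation in the crop
h=cv2.cvtColor(im,cv2.COLOR_BGR2HSV);m=((h[...,1]<70)&(h[...,2]>90)).astype(np.uint8)
m[:,:215]=0;m[:,312:]=0;m[:80]=0;m[205:]=0
m=cv2.morphologyEx(m,cv2.MORPH_CLOSE,np.ones((5,5)))
n,l,s,ct=cv2.connectedComponentsWithStats(m);i=1+s[1:,4].argmax();m=(l==i).astype(np.uint8);print(s[i])
b=cv2.morphologyEx(m,cv2.MORPH_OPEN,cv2.getStructuringElement(2,(25,25)))
ys,xs=np.nonzero(b);print('body bbox',xs.min(),xs.max(),ys.min(),ys.max())
cont=max(cv2.findContours(b,0,1)[0],key=len)
# fit cyl silhouette hull
from scipy.optimize import least_squares
t=np.linspace(0,2*np.pi,120,endpoint=False)
def cyl(x,y): return np.vstack([np.c_[x+r*np.cos(t),y+r*np.sin(t),0*t+zz] for r,zz in((.033,.01),(.033,.086),(.032,.09),(.0295,.095),(.027,.098))])
def res(p):
    P=proj('wrist',cyl(*p),c).astype(np.float32);hl=cv2.convexHull(P)
    return [cv2.pointPolygonTest(hl,(float(q[0][0]),float(q[0][1])),True) for q in cont]
for z0 in [0]:
    s=least_squares(res,[.52,.06],diff_step=1e-3,loss='soft_l1');r=np.array(res(s.x));print(s.x,r.mean(),r.std())
hd=m&~cv2.dilate(b,np.ones((3,3)));ys,xs=np.nonzero(hd);k=ys<ys.min()+12;u,v=xs[k].mean(),ys[k].mean();print(u,v)
for zz in(.075,.08):
    p=onz('wrist',u,v,zz,c);d=p[:2]-s.x;print(p,np.linalg.norm(d),np.degrees(np.arctan2(d[1],d[0])))
# star corner of tray in view etc
E
```

```text
[ 229   90   70  103 4141]
body bbox 230 297 121 192
[0.52284353 0.0587326 ] 1.1221090491484857 0.42738435149563403
269.225 95.90833333333333
[0.48584159 0.10531667 0.075     ] 0.05949133671846225 128.46027529298698
[0.48604881 0.10523596 0.08      ] 0.05929936471839682 128.35200335249468
```

View pics/c4.png

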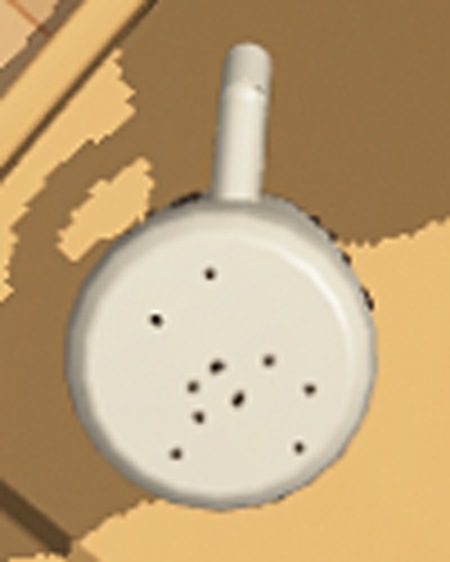

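```bash
python3 - <<'E'
from plan import *
st();plan([.5225,.0595,.16],5,4)
E
```

```text
2.575 [0.5542 0.0406 0.2555] azy 43.48 z [-0.0037  0.0053 -1.    ] F [ 0.1  -0.52 -0.33] M [-0.02 -0.11 -0.02] 0.08825740232277468
[[[0.009, -0.003, 0.024], 1.2, 0.0881], [[0.009, -0.003, 0.024], 1.2, 0.0881], [[0.008, -0.003, 0.024], 1.2, 0.0881], [[0.009, -0.002, 0.024], 1.2, 0.0881]]
end [0.5224 0.0599 0.1597] az y 38.68286564149851 z [-0.0037  0.0053 -1.    ]
```

Request:
apply_moves(deltas=[[[0.009, -0.003, 0.024], 1.2, 0.0881], [[0.009, -0.003, 0.024], 1.2, 0.0881], [[0.008, -0.003, 0.024], 1.2, 0.0881], [[0.006, -0.002, 0.02], 1.2, 0.0881], [[0, 0, 0], 0, 0.0881]])

```text
clock: 3.2
ee_pos: [0.5208, 0.0521, 0.161]
tool_rot: [-0.003, 0.438, 0.899, -0.0]
force: [-0.4, 0.1, 0.7]
opening: 0.088
```

```bash
python3 - <<'E'
from plan import *
st();plan([.5225,.0595,.063],0,6)
E
```

```text
3.2 [0.5208 0.0521 0.161 ] azy 37.99 z [-0.0055  0.0023 -1.    ] F [-0.36  0.08  0.72] M [ 0.   -0.14  0.02] 0.08802233561352861
[[[0.001, 0.001, 0.016], 0.0, 0.0881], [[0.001, 0.001, 0.016], 0.0, 0.0881], [[0.001, 0.001, 0.016], 0.0, 0.0881], [[0.0, 0.001, 0.017], 0.0, 0.0881], [[0.001, 0.001, 0.016], 0.0, 0.0881], [[0.0, 0.001, 0.017], 0.0, 0.0881]]
end [0.5225 0.0592 0.063 ] az y 37.99088700973845 z [-0.0055  0.0023 -1.    ]
```

Request:
apply_moves(deltas=[[[0.004, 0.006, 0.01], 0, 0.0881], [[0, 0, 0.01], 0, 0.0881], [[0, 0, 0], 0, 0.0881]])

```text
clock: 3.58
ee_pos: [0.5246, 0.0581, 0.1418]
tool_rot: [-0.001, 0.439, 0.898, 0.001]
force: [0.6, 0.5, 0.1]
opening: 0.0882
```

```bash
python3 - <<'E'
from plan import *
st();plan([.5225,.0595,.063],0,1)
E
```

```text
3.575 [0.5246 0.0581 0.1418] azy 37.89 z [-0.002   0.0022 -1.    ] F [0.57 0.54 0.07] M [-0.06 -0.12 -0.02] 0.08817508344148207
[[[0.002, -0.001, 0.079], 0.0, 0.0881]]
end [0.5225 0.0592 0.0628] az y 37.8873556550512 z [-0.002   0.0022 -1.    ]
```

Request:
apply_moves(deltas=[[[0.002, -0.001, 0.02], 0, 0.0881], [[0, 0, 0.02], 0, 0.0881], [[0, 0, 0.02], 0, 0.0881], [[0, 0, 0.015], 0, 0.0881], [[0, 0, 0], 0, 0.0881]])

```text
clock: 4.2
ee_pos: [0.5263, 0.0594, 0.0676]
tool_rot: [0.001, 0.439, 0.898, 0.002]
force: [-0.6, -0.3, -0.1]
opening: 0.0882
```

```bash
python3 - <<'E'
from plan import *
st();plan([.5225,.0595,.063],0,1)
cv2.imwrite('pics/w2.png',manip.read_camera('wrist'))
E
```

```text
4.2 [0.5263 0.0594 0.0676] azy 37.92 z [ 0.0043  0.0023 -1.    ] F [-0.57 -0.27 -0.15] M [ 0.03 -0.13  0.02] 0.08824514511270602
[[[0.002, -0.003, 0.005], 0.0, 0.0881]]
end [0.5227 0.0591 0.0626] az y 37.91793444585536 z [ 0.0043  0.0023 -1.    ]
```

View pics/w2.png

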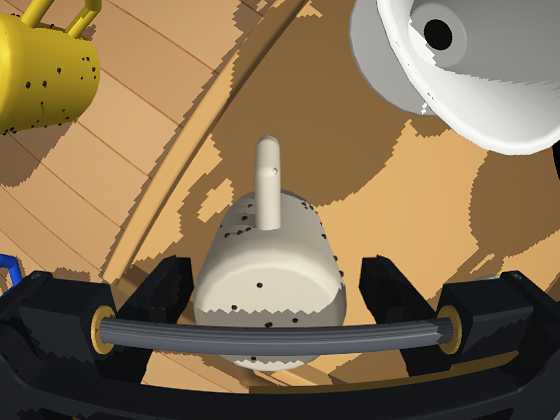

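Request:
apply_moves(deltas=[[[0.002, -0.003, 0.004], 0, 0.0881], [[0, 0, 0], 0, 0.0881], [[0, 0, 0], 0, 0.07], [[0, 0, 0], 0, 0.06], [[0, 0, 0], 0, 0.05], [[0, 0, 0], 0, 0.05], [[0, 0, 0], 0, 0.05], [[0, 0, 0], 0, 0.05]])

```text
clock: 5.25
ee_pos: [0.5248, 0.0592, 0.0667]
tool_rot: [0.004, 0.439, 0.899, 0.003]
force: [-0.2, -0.7, 0.7]
opening: 0.0643
```

```bash
python3 - <<'E'
from plan import *
st()
E
```

```text
5.25 [0.5248 0.0592 0.0667] azy 37.93 z [ 0.0096  0.0024 -1.    ] F [-0.17 -0.72  0.71] M [-0.08 -0.04 -0.04] 0.06425815274967671
```

Request:
apply_moves(deltas=[[[0, 0, -0.02], 0, 0.05], [[0, 0, -0.06], 0, 0.05], [[0, 0, -0.06], 0, 0.05]])

```text
clock: 5.62
ee_pos: [0.5173, 0.0585, 0.201]
tool_rot: [-0.004, 0.439, 0.898, -0.001]
force: [1.2, 0.5, -3.5]
opening: 0.0641
```

```bash
python3 - <<'E'
from plan import *
st();c=cal('wrist');np.savez('w3.npz',K=c[0],e=c[1],R=c[2]);
cv2.imwrite('pics/w3.png',manip.read_camera('wrist'));cv2.imwrite('pics/s3.png',manip.read_camera('scene'));st()
print(onz('scene',177,260,.0))
E
```

```text
5.625 [0.5173 0.0585 0.201 ] azy 37.92 z [-0.0085  0.0016 -1.    ] F [ 1.18  0.49 -3.48] M [-0.04 -0.22  0.02] 0.0641090739862811
5.725 [0.5229 0.0589 0.208 ] azy 37.92 z [ 0.0071  0.0026 -1.    ] F [ 1.61  0.32 -2.94] M [-0.01 -0.23  0.01] 0.06391038649826702
[ 0.42310254 -0.14647492  0.        ]
```

View pics/w3.png

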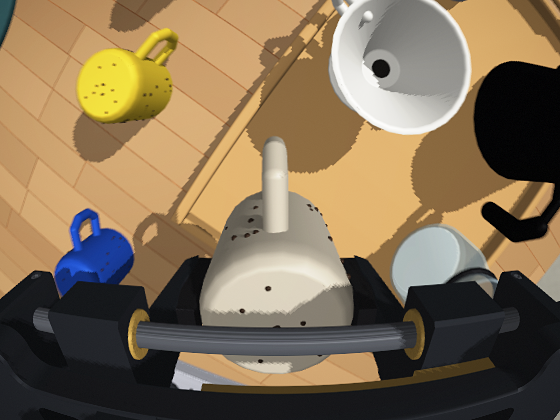

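View pics/s3.png

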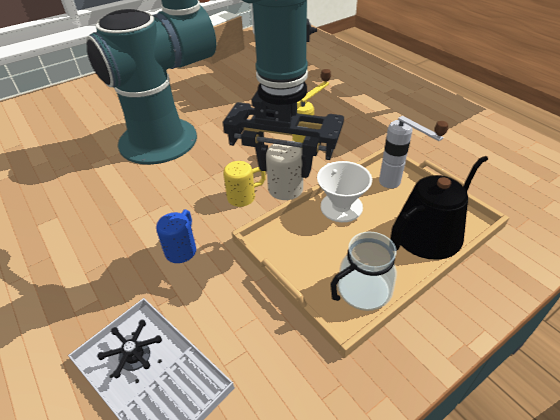

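```bash
python3 - <<'E'
from plan import *
st();plan([.576,-.297,.205],0,8,.05)
E
```

```text
5.725 [0.5229 0.0589 0.208 ] azy 37.92 z [ 0.0071  0.0026 -1.    ] F [ 1.61  0.32 -2.94] M [-0.01 -0.23  0.01] 0.06391038649826702
[[[-0.039, -0.022, 0.0], 0.0, 0.05], [[-0.039, -0.022, 0.0], 0.0, 0.05], [[-0.039, -0.022, 0.0], 0.0, 0.05], [[-0.039, -0.022, 0.0], 0.0, 0.05], [[-0.039, -0.022, 0.001], 0.0, 0.05], [[-0.039, -0.022, 0.0], 0.0, 0.05], [[-0.04, -0.022, 0.001], 0.0, 0.05], [[-0.039, -0.023, 0.0], 0.0, 0.05]]
end [ 0.5757 -0.2967  0.2055] az y 37.924535215021 z [ 0.0071  0.0026 -1.    ]
```

Request:
apply_moves(deltas=[[[-0.039, -0.022, 0], 0, 0.05], [[-0.039, -0.022, 0], 0, 0.05], [[-0.039, -0.022, 0], 0, 0.05], [[-0.039, -0.022, 0], 0, 0.05], [[-0.039, -0.022, 0], 0, 0.05], [[-0.039, -0.022, 0], 0, 0.05], [[-0.034, -0.018, 0], 0, 0.05], [[-0.02, -0.012, 0], 0, 0.05], [[0, 0, 0], 0, 0.05]])

```text
clock: 6.85
ee_pos: [0.5673, -0.2737, 0.1902]
tool_rot: [-0.007, 0.438, 0.899, 0.003]
force: [0.3, 0.5, -3.2]
opening: 0.0642
```

```bash
python3 - <<'E'
from plan import *
st();plan([.576,-.297,.125],0,2,.05)
E
```

```text
6.85 [ 0.5673 -0.2737  0.1902] azy 38.05 z [-0.0096  0.012  -0.9999] F [ 0.25  0.54 -3.2 ] M [-0.07 -0.12 -0.04] 0.06415007496248433
[[[-0.012, -0.004, 0.032], 0.0, 0.05], [[-0.013, -0.003, 0.033], 0.0, 0.05]]
end [ 0.5765 -0.2969  0.1248] az y 38.05465596854729 z [-0.0096  0.012  -0.9999]
```

```bash
python3 - <<'E'
from plan import *
st()
cv2.imwrite('pics/s4.png',manip.read_camera('scene'));st();cv2.imwrite('pics/d4.png',manip.read_camera('side'));st()
E
```

```text
6.85 [ 0.5673 -0.2737  0.1902] azy 38.05 z [-0.0096  0.012  -0.9999] F [ 0.25  0.54 -3.2 ] M [-0.07 -0.12 -0.04] 0.06415007496248433
6.9 [ 0.567  -0.2726  0.19  ] azy 38.1 z [-0.0103  0.0127 -0.9999] F [-0.36  0.23 -3.99] M [-0.03 -0.11 -0.01] 0.06402401054127177
6.95 [ 0.5671 -0.2718  0.1904] azy 38.15 z [-0.0099  0.0127 -0.9999] F [-0.13  0.35 -2.98] M [ 0.02 -0.18 -0.02] 0.06405546842985146
```

View pics/s4.png

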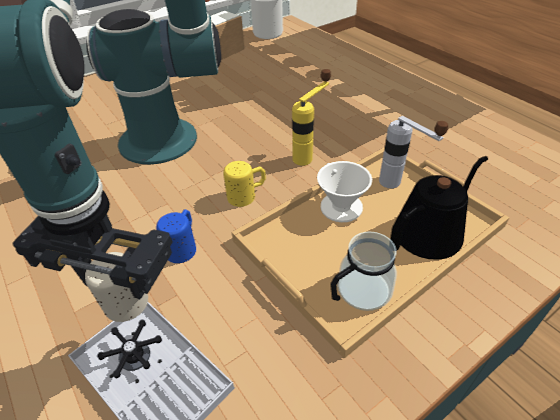

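View pics/d4.png

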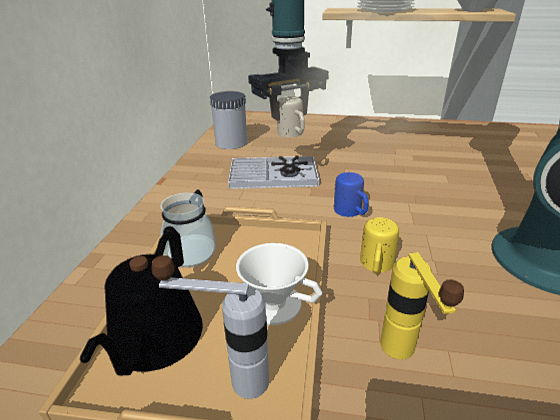

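Request:
apply_moves(deltas=[[[-0.012, -0.004, 0.005], 0, 0.05], [[-0.013, -0.004, 0.01], 0, 0.05], [[0, 0, 0.015], 0, 0.05], [[0, 0, 0.015], 0, 0.05], [[0, 0, 0.015], 0, 0.05], [[0, 0, 0.01], 0, 0.05]])

```text
clock: 7.7
ee_pos: [0.5762, -0.2934, 0.1148]
tool_rot: [-0.008, 0.435, 0.9, 0.004]
force: [-0.1, 0.7, -2.9]
opening: 0.064
```

```bash
python3 - <<'E'
from plan import *
st();im=manip.read_camera('scene')
cv2.imwrite('pics/s5.png',im);st();d=manip.read_camera('side');cv2.imwrite('pics/d5.png',d);st()
a=cv2.resize(im[230:400,50:240],None,fx=4,fy=4,interpolation=cv2.INTER_CUBIC)
b=cv2.resize(d[80:200,220:340],None,fx=5,fy=5,interpolation=cv2.INTER_CUBIC)
cv2.imwrite('pics/c5.png',a[:600]);cv2.imwrite('pics/c6.png',b)
E
```

```text
7.7 [ 0.5762 -0.2934  0.1148] azy 38.36 z [-0.0105  0.0139 -0.9998] F [-0.14  0.68 -2.91] M [-0.11 -0.17  0.02] 0.0640443463401047
7.75 [ 0.5754 -0.293   0.1134] azy 38.36 z [-0.0123  0.015  -0.9998] F [-0.54  0.48 -4.25] M [ 0.01 -0.12 -0.04] 0.06430233335846008
7.8 [ 0.5756 -0.2931  0.1143] azy 38.36 z [-0.0121  0.0149 -0.9998] F [-0.12 -0.31 -3.62] M [ 0.01 -0.18  0.02] 0.0641100550131459
```

View pics/c5.png

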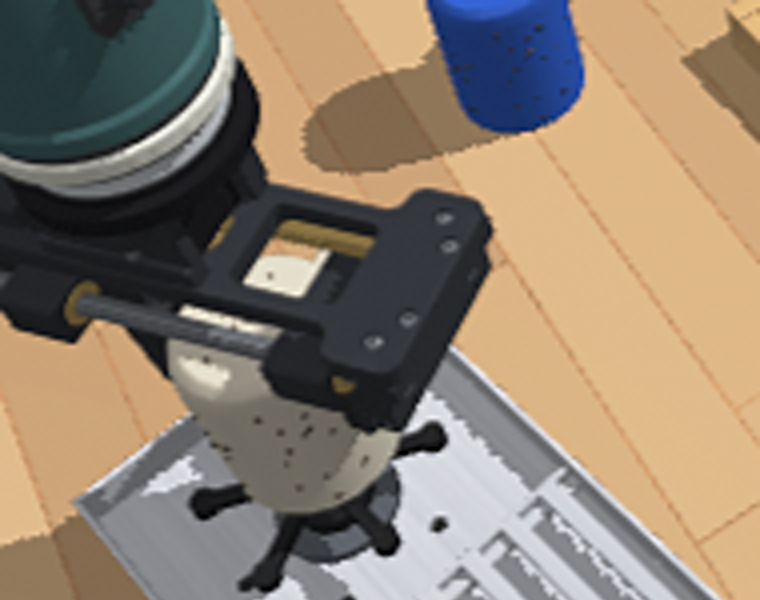

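View pics/c6.png

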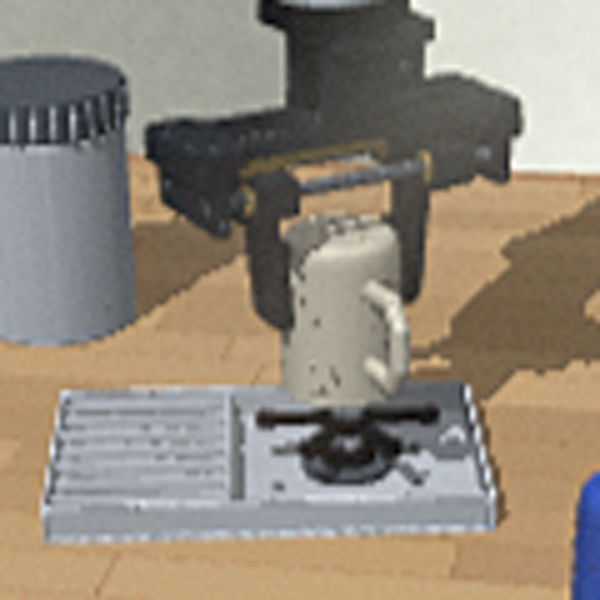

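Request:
apply_moves(deltas=[[[0, 0, -0.06], 0, 0.05]])

```text
clock: 7.92
ee_pos: [0.5723, -0.2916, 0.1683]
tool_rot: [-0.015, 0.435, 0.9, 0.004]
force: [1.0, -0.1, -3.4]
opening: 0.0637
```

```bash
python3 - <<'E'
from plan import *
st();manip.read_camera('scene');st();manip.read_camera('scene');st();manip.read_camera('scene');st()
E
```

```text
7.925 [ 0.5723 -0.2916  0.1683] azy 38.37 z [-0.0237  0.0213 -0.9995] F [ 1.01 -0.09 -3.41] M [-0.04 -0.23  0.06] 0.06370719181647026
7.975 [ 0.5785 -0.2951  0.1819] azy 38.37 z [-0.0067  0.0118 -0.9999] F [ 1.04 -0.63  3.44] M [-0.12 -0.31  0.03] 0.06386511207648621
8.025 [ 0.5806 -0.2963  0.1821] azy 38.37 z [-8.0e-04  8.6e-03 -1.0e+00] F [ 1.36 -1.01 -0.91] M [-0.11 -0.19  0.  ] 0.06452416900835642
8.075 [ 0.5795 -0.2957  0.1795] azy 38.37 z [-0.0035  0.01   -0.9999] F [-0.42 -0.16 -3.58] M [-0.05 -0.19 -0.  ] 0.06408716682206374
```

Request:
apply_moves(deltas=[[[0, 0, 0.05], 0, 0.05], [[0, 0, 0], 0, 0.05]])

```text
clock: 8.32
ee_pos: [0.5791, -0.295, 0.129]
tool_rot: [-0.003, 0.435, 0.9, 0.004]
force: [-0.2, 0.1, -3.5]
opening: 0.0639
```

```bash
python3 - <<'E'
from plan import *
st();manip.read_camera('scene');st();manip.read_camera('scene');st()
E
```

```text
8.325 [ 0.5791 -0.295   0.129 ] azy 38.37 z [-0.0027  0.0096 -1.    ] F [-0.21  0.05 -3.54] M [-0.   -0.06  0.05] 0.06387139115358718
8.375 [ 0.5816 -0.2964  0.1325] azy 38.37 z [ 0.003   0.0063 -1.    ] F [ 0.09  0.34 -2.2 ] M [-0.05 -0.22  0.03] 0.0643939578201815
8.425 [ 0.583  -0.2972  0.1345] azy 38.37 z [ 0.0063  0.0045 -1.    ] F [-0.19 -0.18 -1.94] M [-0.03 -0.17  0.01] 0.06430172230997548
```

```bash
python3 - <<'E'
from plan import *
im=manip.read_camera('scene');st();d=manip.read_camera('side');st()
cv2.imwrite('pics/s6.png',im);cv2.imwrite('pics/d6.png',d)
a=cv2.resize(im[250:400,50:220],None,fx=4,fy=4,interpolation=cv2.INTER_CUBIC)
b=cv2.resize(d[80:200,220:340],None,fx=5,fy=5,interpolation=cv2.INTER_CUBIC)
cv2.imwrite('pics/c7.png',a);cv2.imwrite('pics/c8.png',b)
E
```

```text
8.475 [ 0.5838 -0.2977  0.1356] azy 38.37 z [ 0.0081  0.0035 -1.    ] F [ 0.65 -0.62 -2.92] M [-0.08 -0.18  0.02] 0.06378389598040989
8.525 [ 0.5841 -0.2978  0.1361] azy 38.37 z [ 0.009  0.003 -1.   ] F [-0.14  0.36 -3.11] M [-0.05 -0.18 -0.01] 0.0641902096303219
```

View pics/c7.png

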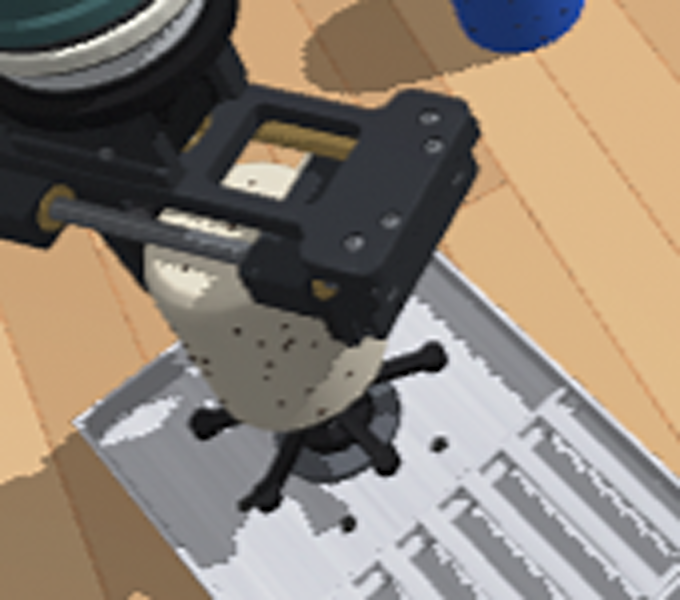

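View pics/c8.png

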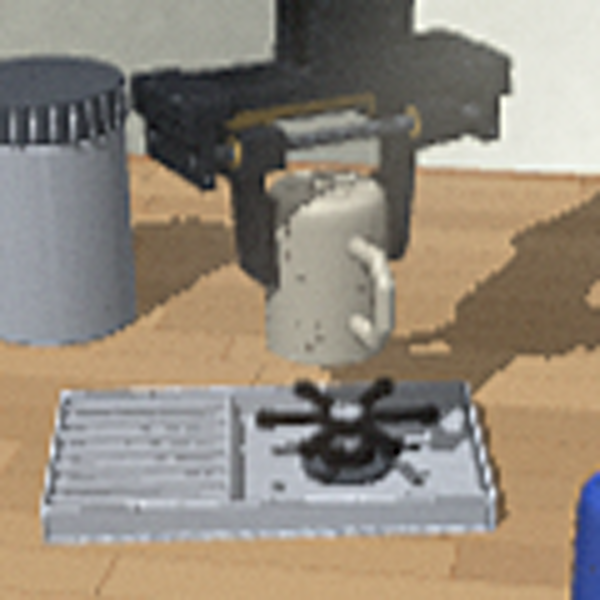

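```bash
python3 - <<'E'
from plan import *
from scipy.optimize import least_squares
cs={n:cal(n) for n in('scene','side')}
print('star side nozzle',onz('side',345/5+220,412/5+80,.042,cs['side']))
k=np.array([(303,388),(386,388),(263,418),(432,412)])/5+[220,80];K=np.array([onz('side',u,v,.036,cs['side']) for u,v in k]);print(K.round(4))
t=np.linspace(0,2*np.pi,180)
r=lambda x,y,z:np.c_[x+.033*np.cos(t),y+.033*np.sin(t),0*t+z]
def f(p):
    a=proj('scene',r(*p),cs['scene']);b=proj('side',r(*p),cs['side'])
    return np.array([a[:,0].max()-146,a[:,1].max()-357.6,b[:,0].min()-273.2,b[:,0].max()-297.7,b[:,1].max()-152.4])
s=least_squares(f,[.58,-.297,.079]);print(s.x,s.fun)
# overlay of predicted rim and star
for n,im,box,sc in(('scene','pics/s6.png',(50,250,220,400),4),('side','pics/d6.png',(220,80,340,200),5)):
    im=cv2.imread(im)[box[1]:box[3],box[0]:box[2]];im=cv2.resize(im,None,fx=sc,fy=sc,interpolation=cv2.INTER_CUBIC)
    for P,col in((r(*s.x),(0,0,255)),(r(.583,-.298,.0793),(255,0,0)),(np.c_[.575+.048*np.cos(t),-.297+.048*np.sin(t),0*t+.038],(0,255,0)),(np.c_[.575+.0095*np.cos(t),-.297+.0095*np.sin(t),0*t+.042],(0,255,0))):
        q=(proj(n,P,cs[n])+.5-np.array(box[:2]))*sc;cv2.polylines(im,[q.astype(np.int32)],True,col,1)
    cv2.imwrite(f'pics/ov_{n}.png',im)
E
```

```text
star side nozzle [ 0.56978928 -0.28424274  0.042     ]
[[ 0.6007 -0.3256  0.036 ]
 [ 0.5539 -0.3324  0.036 ]
 [ 0.6155 -0.2828  0.036 ]
 [ 0.5241 -0.304   0.036 ]]
[ 0.58192439 -0.29642866  0.07911454] [-0.22243886 -0.1845707  -0.07948812 -0.35063025  0.26914687]
```

View pics/ov_scene.png

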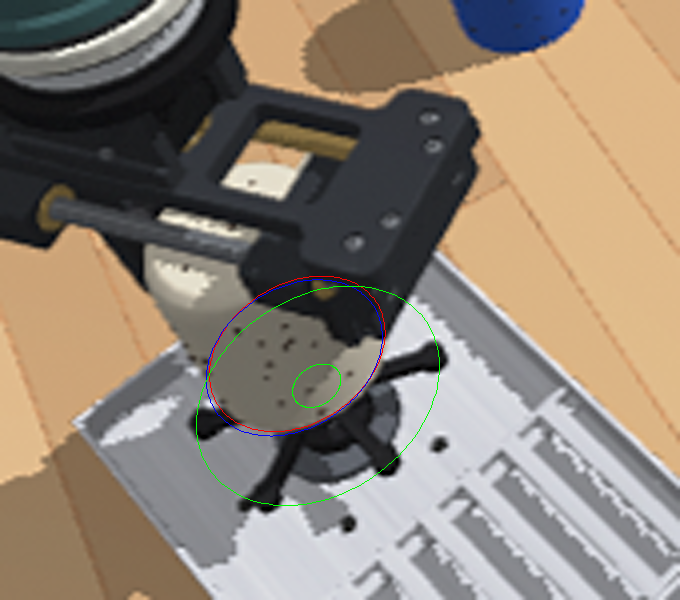

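View pics/ov_side.png

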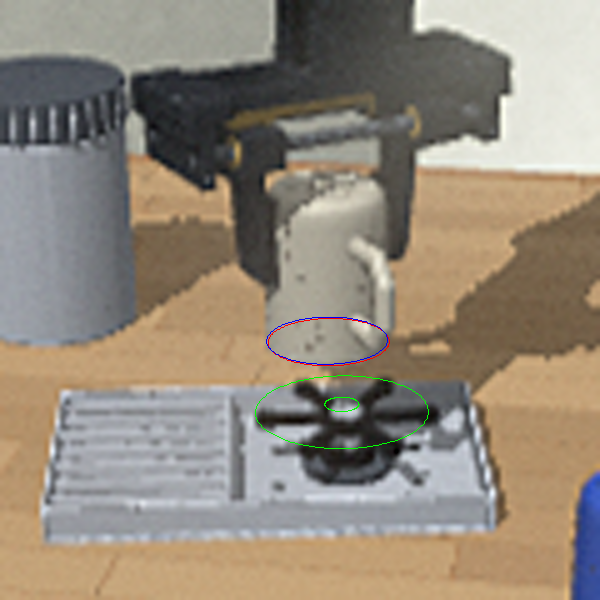

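```bash
python3 - <<'E'
from plan import *
from scipy.optimize import least_squares
cs={n:cal(n) for n in('scene','side')}
A=np.array([(330,130),(218,163),(393,197),(165,263),(347,300),(225,343)])/4+[60,290]-.4
B=np.array([(303,388),(386,388),(263,418),(432,412)])/5+[220,80]-.4
d=cv2.imread('pics/side0.png')
def f(p,which='ab'):
    x,y,th,Rr=p;a=th+np.arange(6)*np.pi/3;P=np.c_[x+Rr*np.cos(a),y+Rr*np.sin(a),0*a+.0355]
    out=[]
    for n,M in(('scene',A),('side',B)):
        if n[1] not in which: continue
        q=proj(n,P,cs[n]);D=M[:,None]-q[None];j=np.hypot(D[...,0],D[...,1]).argmin(1);out.append(D[np.arange(len(M)),j].ravel())
    return np.concatenate(out)
for w in('c','i','ci'):
    s=min((least_squares(f,[.575,-.297,t0,.045],kwargs={'which':w}) for t0 in np.linspace(0,1,6)),key=lambda s:s.cost);print(w,s.x,np.abs(s.fun).max())
E
```

```text
c [ 0.57369699 -0.29670059  0.21001584  0.04628215] 1.1289331317877895
i [ 0.57113654 -0.29502824  0.2067937   0.0468274 ] 0.5091090064297532
ci [ 0.57314018 -0.29670984  0.20640399  0.04637061] 1.370700544749866
```

Request:
apply_moves(deltas=[[[0.006, -0.007, 0.01], 0, 0.05]])

```text
clock: 8.65
ee_pos: [0.5767, -0.2984, 0.1284]
tool_rot: [0.006, 0.435, 0.9, 0.003]
force: [-0.1, 0.1, -2.9]
opening: 0.0637
```

```bash
python3 - <<'E'
from plan import *
for i in range(4): manip.read_camera('scene');st()
plan([.575,-.298,.098],0,1,.05)
E
```

```text
8.7 [ 0.5738 -0.2975  0.1257] azy 38.38 z [ 0.0083  0.0028 -1.    ] F [-1.36  0.6  -4.74] M [-0.01  0.01 -0.03] 0.06409645953611552
8.75 [ 0.5734 -0.2971  0.1253] azy 38.36 z [ 0.0071  0.0038 -1.    ] F [-0.33  0.52 -3.38] M [-0.   -0.08 -0.04] 0.06400708884345406
8.8 [ 0.5739 -0.2972  0.1256] azy 38.35 z [ 0.0077  0.0037 -1.    ] F [-0.07 -0.31 -2.94] M [-0.01 -0.13 -0.02] 0.06437713500547163
8.85 [ 0.5744 -0.2973  0.1258] azy 38.36 z [ 0.0084  0.0034 -1.    ] F [ 0.69 -0.42 -3.7 ] M [-0.04 -0.13  0.03] 0.06414478003789433
[[[-0.001, -0.0, 0.028], 0.0, 0.05]]
end [ 0.5752 -0.298   0.0978] az y 38.35663571597365 z [ 0.0084  0.0034 -1.    ]
```

Settled and well aligned; descend to just above the arms (about 5 mm gap).

Request:
apply_moves(deltas=[[[0, 0, 0.022], 0, 0.05]])

```text
clock: 8.98
ee_pos: [0.5766, -0.2985, 0.1065]
tool_rot: [0.006, 0.436, 0.9, 0.003]
force: [0.0, -0.1, -3.4]
opening: 0.0641
```

```bash
python3 - <<'E'
from plan import *
for i in range(4): im=manip.read_camera('scene' if i%2 else 'side');st();cv2.imwrite(f'pics/e{i}.png',im)
plan([.575,-.298,.095],0,1,.05)
im=cv2.imread('pics/e3.png');d=cv2.imread('pics/e2.png')
a=cv2.resize(im[250:400,50:220],None,fx=4,fy=4,interpolation=cv2.INTER_CUBIC)
b=cv2.resize(d[80:200,220:340],None,fx=5,fy=5,interpolation=cv2.INTER_CUBIC)
cv2.imwrite('pics/c9.png',a);cv2.imwrite('pics/c10.png',b)
E
```

```text
9.025 [ 0.5738 -0.2969  0.1016] azy 38.34 z [ 0.0071  0.0041 -1.    ] F [-1.45  0.78 -5.68] M [ 0.01 -0.13  0.01] 0.06388818795134923
9.075 [ 0.5729 -0.2963  0.1017] azy 38.34 z [ 0.0046  0.0055 -1.    ] F [-0.64  0.44 -5.27] M [-0.05 -0.09  0.03] 0.06390843043627852
9.125 [ 0.5735 -0.2967  0.1026] azy 38.35 z [ 0.0057  0.0049 -1.    ] F [-0.78  0.66 -2.96] M [ 0.02 -0.17  0.05] 0.06420410349081468
9.175 [ 0.5742 -0.297   0.1036] azy 38.35 z [ 0.0074  0.0039 -1.    ] F [ 0.88 -0.59 -2.37] M [ 0.01 -0.1   0.05] 0.06390991603168582
[[[-0.001, -0.0, 0.009], 0.0, 0.05]]
end [ 0.5749 -0.2978  0.0946] az y 38.354650482020325 z [ 0.0074  0.0039 -1.    ]
```

View pics/c9.png

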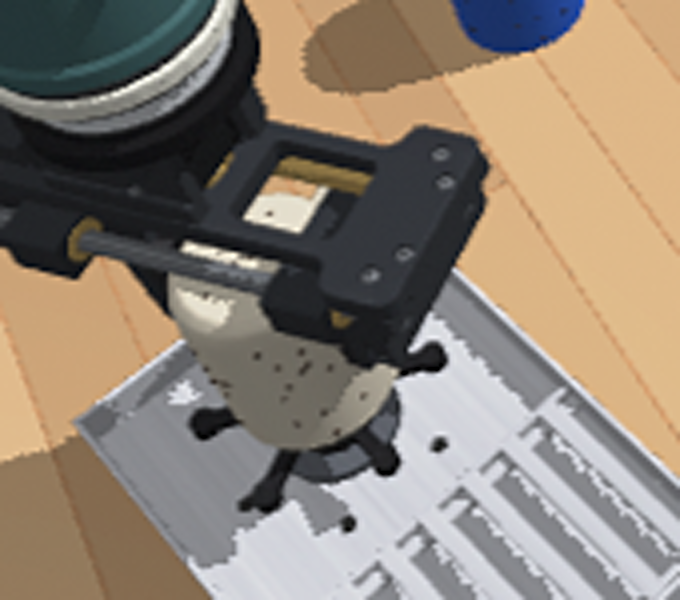

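View pics/c10.png

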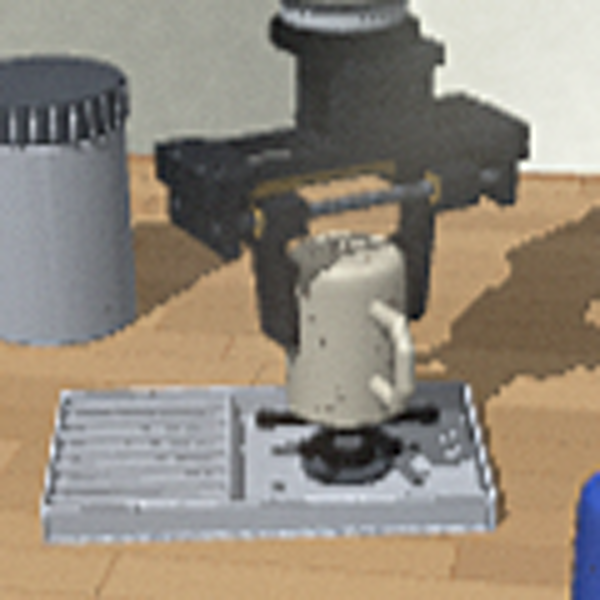

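Request:
apply_moves(deltas=[[[0, 0, 0.005], 0, 0.05], [[0, 0, 0.004], 0, 0.05]])

```text
clock: 9.43
ee_pos: [0.5757, -0.2977, 0.0963]
tool_rot: [0.004, 0.436, 0.9, 0.003]
force: [0.0, 0.6, -3.5]
opening: 0.064
```

```bash
python3 - <<'E'
from plan import *
st()
for i in range(2): im=manip.read_camera('scene' if i%2 else 'side');st();cv2.imwrite(f'pics/f{i}.png',im)
E
```

```text
9.425 [ 0.5757 -0.2977  0.0963] azy 38.36 z [ 0.0105  0.0022 -0.9999] F [ 0.01  0.56 -3.52] M [-0.01 -0.13  0.03] 0.06397240358999677
9.475 [ 0.5755 -0.2977  0.0958] azy 38.36 z [ 0.0102  0.0024 -0.9999] F [-0.73 -0.51 -2.86] M [-0.03 -0.16 -0.02] 0.06384323094856054
9.525 [ 0.5754 -0.2976  0.0959] azy 38.35 z [ 0.0098  0.0026 -0.9999] F [-0.4  -0.39 -4.64] M [-0.01 -0.21 -0.01] 0.06403411188244638
```

Near contact; press down in small steps, watching force.

Request:
apply_moves(deltas=[[[0, 0, 0.003], 0, 0.05], [[0, 0, 0.003], 0, 0.05]])

```text
clock: 9.78
ee_pos: [0.576, -0.298, 0.0916]
tool_rot: [0.004, 0.436, 0.9, 0.003]
force: [-2.1, 1.0, 4.0]
opening: 0.0641
```

```bash
python3 - <<'E'
from plan import *
st()
for i in range(2): im=manip.read_camera('scene' if i%2 else 'side');st();cv2.imwrite(f'pics/f{i}.png',im)
E
```

```text
9.775 [ 0.576  -0.298   0.0916] azy 38.36 z [ 0.0107  0.0018 -0.9999] F [-2.1   1.02  4.02] M [0.21 0.5  0.  ] 0.06414555639535037
9.825 [ 0.5759 -0.2979  0.0912] azy 38.36 z [ 0.0106  0.0019 -0.9999] F [-1.78  0.72  2.74] M [ 0.02  0.32 -0.04] 0.06386147285227319
9.875 [ 0.576  -0.298   0.0913] azy 38.36 z [ 0.0108  0.0018 -0.9999] F [-2.75  1.12  3.2 ] M [ 0.15  0.4  -0.05] 0.06435217227832238
```

Request:
apply_moves(deltas=[[[0, 0, 0.003], 0, 0.05], [[0, 0, 0.003], 0, 0.05], [[0, 0, 0.002], 0, 0.05]])

```text
clock: 10.25
ee_pos: [0.576, -0.298, 0.0849]
tool_rot: [0.005, 0.436, 0.9, 0.003]
force: [-4.3, 2.3, 6.8]
opening: 0.0642
```

```bash
python3 - <<'E'
from plan import *
st()
E
```

```text
10.25 [ 0.576  -0.298   0.0849] azy 38.37 z [ 0.0109  0.0016 -0.9999] F [-4.28  2.35  6.83] M [0.26 0.62 0.05] 0.06417561716422843
```

Request:
apply_moves(deltas=[[[0.001, 0, 0.003], 0, 0.05], [[0, 0, 0.002], 0, 0.05]])

```text
clock: 10.5
ee_pos: [0.5761, -0.2981, 0.0825]
tool_rot: [0.006, 0.435, 0.9, 0.003]
force: [-6.9, 4.0, 16.5]
opening: 0.0641
```

```bash
python3 - <<'E'
from plan import *
st()
E
```

```text
10.5 [ 0.5761 -0.2981  0.0825] azy 38.38 z [ 1.220e-02 -1.000e-04 -9.999e-01] F [-6.95  4.05 16.5 ] M [ 0.58  1.29 -0.06] 0.06412305595621934
```

Request:
apply_moves(deltas=[[[0.001, -0.001, 0.003], 0, 0.05]])

```text
clock: 10.62
ee_pos: [0.576, -0.2982, 0.0825]
tool_rot: [0.007, 0.436, 0.9, 0.003]
force: [-5.2, 5.8, 19.8]
opening: 0.064
```

```bash
python3 - <<'E'
from plan import *
st()
for i in range(4): im=manip.read_camera('scene' if i%2 else 'side');st();cv2.imwrite(f'pics/g{i}.png',im)
im=cv2.imread('pics/g3.png');d=cv2.imread('pics/g2.png')
a=cv2.resize(im[250:400,50:220],None,fx=4,fy=4,interpolation=cv2.INTER_CUBIC)
b=cv2.resize(d[80:200,220:340],None,fx=5,fy=5,interpolation=cv2.INTER_CUBIC)
cv2.imwrite('pics/c11.png',a);cv2.imwrite('pics/c12.png',b)
E
```

```text
10.625 [ 0.576  -0.2982  0.0825] azy 38.36 z [ 1.460e-02 -7.000e-04 -9.999e-01] F [-5.19  5.78 19.84] M [ 0.8   0.95 -0.03] 0.06395462207361813
10.675 [ 0.576  -0.2982  0.0826] azy 38.37 z [ 1.480e-02 -7.000e-04 -9.999e-01] F [-4.86  5.11 16.27] M [ 0.74  1.   -0.03] 0.06413189737533684
10.725 [ 0.576  -0.2982  0.0826] azy 38.37 z [ 1.480e-02 -8.000e-04 -9.999e-01] F [-4.65  3.64 15.29] M [ 0.69  0.99 -0.07] 0.06402995676605862
10.775 [ 0.576  -0.2982  0.0825] azy 38.37 z [ 1.470e-02 -8.000e-04 -9.999e-01] F [-5.55  3.8  15.15] M [ 0.65  1.01 -0.03] 0.0641611832495568
10.825 [ 0.576  -0.2982  0.0826] azy 38.37 z [ 1.470e-02 -9.000e-04 -9.999e-01] F [-5.15  3.73 15.34] M [ 0.67  0.96 -0.08] 0.06426139980236203
```

View pics/c11.png

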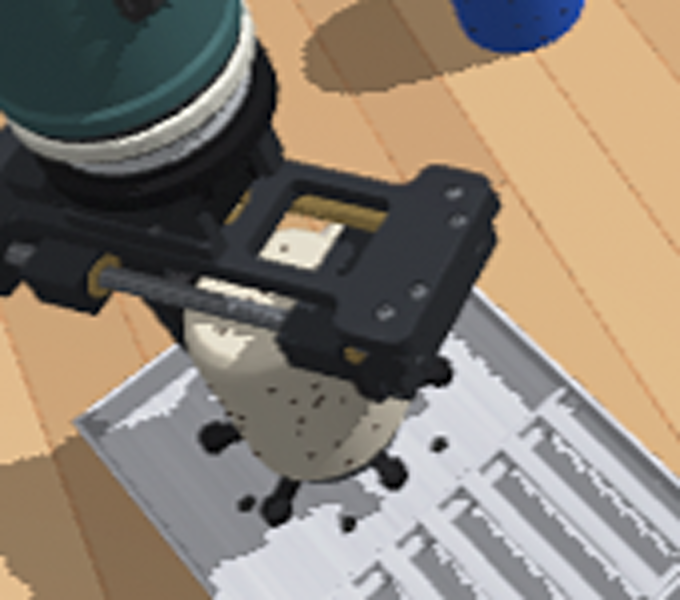

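View pics/c12.png

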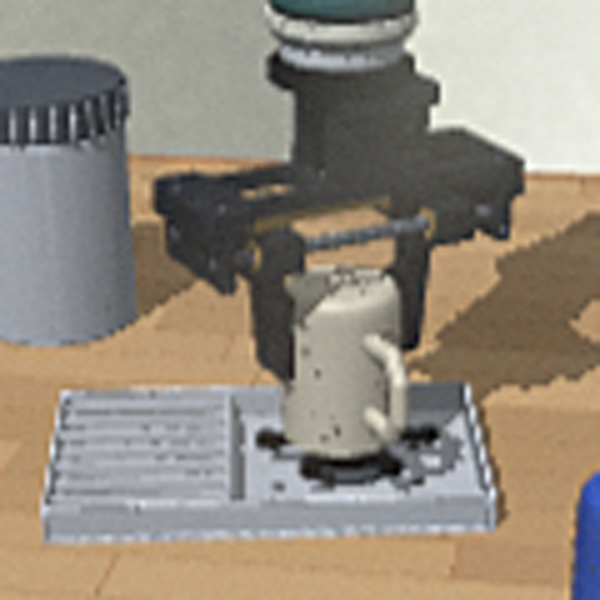

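```bash
python3 - <<'E'
from plan import *
from scipy.optimize import least_squares
c=cal('scene');cd=cal('side')
a=.206+np.arange(6)*np.pi/3
A=np.array([(441,372),(392,473),(279,507),(219,437)])/4+[50,250]-.4
for who,M in(('pressed',A),('before',np.array([(440,357),(390,460),(267,493),(208,424)])/4+[50,250]-.4)):
    def f(p):
        P=np.c_[p[0]+.0464*np.cos(a),p[1]+.0464*np.sin(a),0*a+p[2]];q=proj('scene',P,c);D=M[:,None]-q;return D[np.arange(4),np.hypot(D[...,0],D[...,1]).argmin(1)].ravel()
    g=lambda z:f([.573,-.2967,z[0]]);s=least_squares(g,[.03]);print(who,s.x,np.abs(s.fun).max())
    if 1: print(least_squares(f,[.573,-.2967,.03]).x)
# rim pose pressed
t=np.linspace(0,2*np.pi,180)
B=dict(a=(411/4+50,482/4+250),b=(283/5+220,407/5+220,458/5+80))
def h(p):
    r=np.c_[p[0]+.033*np.cos(t),p[1]+.033*np.sin(t),0*t+p[2]];x=proj('scene',r,c);y=proj('side',r,cd)
    return [x[:,0].max()-408/4-50,x[:,1].max()-481/4-250,y[:,0].min()-284/5-220,y[:,0].max()-404/5-220,y[:,1].max()-459/5-80]
s=least_squares(h,[.574,-.297,.026]);print('rim',s.x,s.fun)
E
```

```text
pressed [0.02273992] 1.8100454899728504
[ 0.55645577 -0.29653851 -0.00319665]
before [0.03423739] 1.4295329725564443
[ 0.56997272 -0.29530786  0.0295813 ]
rim [ 0.57304663 -0.29709575  0.02249067] [-0.18903543 -0.15401543  0.02089829 -0.37481054  0.20928327]
```

The images show the star 11.5 mm down and the rim centred to within about 1 mm. I'll add one slightly firmer push so it holds with some margin.

Request:
apply_moves(deltas=[[[0.001, -0.001, 0.005], 0, 0.05]])

```text
clock: 10.95
ee_pos: [0.5762, -0.2985, 0.0823]
tool_rot: [0.008, 0.435, 0.9, 0.003]
force: [-10.0, 7.7, 31.0]
opening: 0.0641
```

```bash
python3 - <<'E'
from plan import *
st()
for i in range(6): im=manip.read_camera('scene');st()
cv2.imwrite('pics/end.png',im)
E
```

```text
10.95 [ 0.5762 -0.2985  0.0823] azy 38.38 z [ 0.0174 -0.002  -0.9998] F [-9.97  7.69 30.98] M [ 0.94  1.9  -0.05] 0.06408553304074414
11.0 [ 0.5761 -0.2985  0.0824] azy 38.38 z [ 0.0174 -0.0019 -0.9998] F [-7.73  5.46 25.09] M [ 0.88  1.65 -0.11] 0.063887211681905
11.05 [ 0.5761 -0.2984  0.0824] azy 38.38 z [ 0.0175 -0.002  -0.9998] F [-9.47  6.69 24.49] M [ 0.85  1.66 -0.06] 0.06401879843577629
11.1 [ 0.5761 -0.2984  0.0824] azy 38.38 z [ 0.0175 -0.002  -0.9998] F [-8.5   6.06 24.31] M [ 0.83  1.67 -0.08] 0.06374108115258136
11.15 [ 0.5761 -0.2984  0.0824] azy 38.38 z [ 0.0175 -0.002  -0.9998] F [-8.58  5.58 23.86] M [ 0.84  1.65 -0.02] 0.06409431546817987
11.2 [ 0.5761 -0.2984  0.0824] azy 38.38 z [ 0.0175 -0.002  -0.9998] F [-8.39  7.11 24.24] M [ 0.89  1.67 -0.01] 0.0642551783213186
11.25 [ 0.5761 -0.2984  0.0824] azy 38.38 z [ 0.0175 -0.002  -0.9998] F [-8.58  5.64 23.89] M [ 0.83  1.67 -0.06] 0.06408775247917878
```

View pics/end.png

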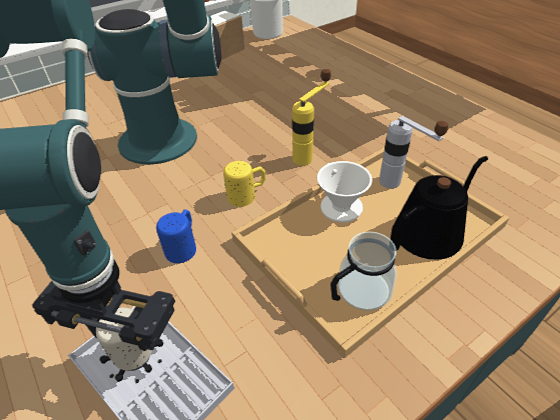

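The press is steady at about 27 N net against the solid stop, and the bystanders haven't moved. I'm handing it in.

```bash
python3 -c "
from cell import manip
print(manip.job_done())"
```

```text
the job is handed in; nothing more can be done
None
```

I lifted the speckled mug mouth-down off the tray, set its rim on the black star and pressed it to the stop. I handed the job in at about 11.3 s with the gripper still holding the mug down.

**Last checks**
- **At the stop:** the tool height stayed at 82.4 mm when I pushed harder. The wrist force settled at about 24 N upward, or roughly 27 N net of the mug's weight, against the 12 N the spring takes at the stop.
- **Star travel:** the images gave about 11.5 mm by the height fit, good to about 1 mm. A second fit that also let the star's position vary gave an implausible result, so I didn't use it.
- **Centring:** the rim centre fitted to (0.573, -0.297) m, and the star to (0.573, -0.297) m. I made this check just before the last push, during which the tool moved about 0.3 mm. The side camera alone put the star about 2 mm off in both x and y.
- **Upright:** the tool tilted about 0.5° between the grasp and the end. It had been about 1.4° off before I corrected it above the star.
- **Side force:** about 10 N of sideways force remains at the stop.
- **Other objects:** in the last picture the grinder, dripper, carafe, kettle and look-alikes stand where they were.

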